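# Rock the posts of two tilt stands and reject the one with the worn hinge

### The job

Of the two bauble tilt stands on the table (steel foot, hinged post with a wooden grip) one has a worn hinge. Rock the post of the left-hand stand, leaning it a good ten degrees away from you and then as far back towards you, and then do the same with the right-hand one: a sound post springs back upright, a worn one flops and stays where it is pushed. Then put the worn stand into the shallow wooden tray behind the turntable, standing on its foot, and leave the sound stand standing where it is.

Things in the scene. Friction and masses are not known exactly. Their poses are not given: they have to be found in the camera images.
- stand_a: Tilt stand, 0.6 kg, one of two alike, left and right of the turntable in either order, on 12 mm plywood boards: steel foot 90 (x) x 60 (y) x 16 mm, clevis to 49 mm height, 14 mm post, round wooden grip 22 mm thick from 95 mm to the top at 135. Push or lift it by the grip, at about 115 mm. Origin: centre of the foot's underside; x away from the robot (+-30 deg), y along the hinge pin, 36 mm up.
- stand_b: The other tilt stand, same looks, sizes, mass and frame as stand_a: foot 90 (x) x 60 (y) x 16 mm, hinge pin along y 36 mm up, round wooden grip 22 mm thick at 95 to 135 mm height on the post. Origin: centre of the foot's underside; x away from the robot (+-30 deg).
- stand_a_post (a joint): Lean of the post of stand_a, rad: 0 upright, + with its top away from the robot (stand's +x), - towards it; stops at +-0.3, past which a push shifts the stand. Sound hinge: sprung, 0.45 N m/rad (1 N at 115 mm height leans it 10 deg), springs back when let go. Worn hinge: free, 0.3 N moves it, and the post stays where it is left.
- stand_b_post (a joint): Lean of the post of stand_b, rad: 0 upright, + with its top away from the robot (stand's +x), - towards it; stops at +-0.3, past which a push shifts the stand. Sound hinge: sprung, 0.45 N m/rad (1 N at 115 mm height leans it 10 deg), springs back when let go. Worn hinge: free, 0.3 N moves it, and the post stays where it is left.
- tray: Shallow open wooden reject tray, 134 mm (its x) x 164 mm (its y), walls 35 mm high and 8 mm thick, floor 8 mm thick; fixed behind the turntable, lying on papers 3 mm above the table's top. Origin: centre of its underside; x roughly away from the robot (+-17 deg), z up.

How it is judged:
On the way, in this order (a step that is already met when the one before it is completed fails the run):
1. the post of the left stand is leaned away from the robot, at least 6 degrees off upright (((world y of stand_a above 0.14 m and value of joint stand_a_post above 0.1 rad) or (world y of stand_b above 0.14 m and value of joint stand_b_post above 0.1 rad))), for 0.1 s.
2. the post of the left stand is leaned back towards the robot, at least 6 degrees off upright (((world y of stand_a above 0.14 m and value of joint stand_a_post below -0.1 rad) or (world y of stand_b above 0.14 m and value of joint stand_b_post below -0.1 rad))), for 0.1 s.
3. the post of the right stand is leaned away from the robot, at least 6 degrees off upright (((world y of stand_a below 0.14 m and value of joint stand_a_post above 0.1 rad) or (world y of stand_b below 0.14 m and value of joint stand_b_post above 0.1 rad))), for 0.1 s.
4. the post of the right stand is leaned back towards the robot, at least 6 degrees off upright (((world y of stand_a below 0.14 m and value of joint stand_a_post below -0.1 rad) or (world y of stand_b below 0.14 m and value of joint stand_b_post below -0.1 rad))), for 0.1 s.
At the end, for the whole second after the job is handed in: The worn stand rests on its foot on the floor of the wooden tray, wholly inside its walls, upright within 10 degrees and still; the sound stand stands upright and still within 40 mm of where it was (x of stand_b in the frame of tray between -0.05 and 0.05 m and y of stand_b in the frame of tray between -0.065 and 0.065 m and z of stand_b in the frame of tray below 0.017 m and angle between each of stand_b, stand_a's own z axis and vertical below 0.17 rad and linear speed of each of stand_b, stand_a below 0.02 m/s and distance of stand_a from where it was at the start of the episode below 0.04 m); the robot touches nothing.
It fails at once if a stand is tipped over (angle between any of stand_a, stand_b's own z axis and vertical above 0.6 rad).
It also fails if it takes over 72 s, if anything falls off the work surface, if the arm or the gripper's body presses on something with over 40 N, if the wrist force passes 120 N, or if a joint passes its speed limit or range.

### The arm

A 6-joint arm with a two-finger parallel gripper is mounted at the origin on a cart in front of the work surface, level with it; the furniture and walls round the work are solid. World frame = base frame: x ahead of the robot, y to its left, z up, the work surface at z = 0. Lengths are in m, angles in rad, forces in N, time in s.
With the tool pointing down it reaches from about 0.35 to 0.975 m from the base axis. Payload 4.9 kg.
Tool frame: the origin (TCP) lies at the very end of the fingers, on their centre line; the grasp point (between the pads) lies 19 mm behind it (manip.grasp_offset is the distance from the TCP to the grasp point, in m); z points along the fingers, y is the line along which they close (so a half turn about z gives the same grasp; the last joint's range is limited). The gripper opens to 85 mm and grips with 20 to 120 N. Pads are 22 mm wide; open, the fingers measure 114 mm over their backs; the gripper's body (76 mm by 85 mm) begins 54 mm behind the grasp point. The pads swing forward as they close: fully open they stand 13 mm farther back than shut.
Start: joints at [-1.445, 0.053, 1.613, -0, 1.476, -0.119], TCP at [0.151, -0.606, 0.231] pointing down, gripper open.
Joint ranges: [-3.01, 3.01], [-1.01, 2.22], [0.06, 2.58], [-1.02, 4.17], [0.09, 2.62], [-3.14, 3.14]. Speed limits (rad/s): [2.57, 2.57, 3.14, 3.14, 3.14, 3.14].

### API

Orientations are given as a unit quaternion [w, x, y, z].
In Python, from plant import manip, eyes, job_done, models gives the robot as it stands.
- The arm moves only by the tool servo_tool, never from a script. Its argument "motion" is one flat list of numbers, 5 for each row, row after row: the opening, from -1 (shut) to 1 (fully open), then the shift along the tool's x, y, z normalised to -1 to 1, where 1 is 120 mm, then the turn about the tool's z normalised to -1 to 1, where 1 is 45 degrees. A call has 1 to 5 rows; each row is the pose to reach, as a shift and turn from the pose commanded when the call began, along the tool's axes at that moment; what a row does not reach only later rows make up. A row lasts 1/8 s, in which the tool goes at most 62.5 mm and 10.7 degrees, less where a joint would pass 70% of its speed; a pose out of reach is approached as far as the arm can. A call with a number of a shift or a turn outside -1 to 1 is refused whole. A call with a gripper value outside its range is refused whole. The fingers move at their own pace and stop on an object; the grip force is fixed at half the most. Time passes only in rows, so rows that repeat a pose let the fingers close. It gives the time, the measured TCP pose, the force, the opening and the grip force at its end, in the units of the state.
- manip.state(): the state, without advancing time (a new reading comes with each control period).
- eyes.grab_frame(name): name is "side" or "top"; returns (picture, depth): 400x640x3 uint8, red, green, blue; 400x640 float32, m along the optical axis (not along the pixel's ray), 0 where there is no reading.
- eyes.camera_params(name): a dict with "fov_y" (degrees; the focal length in pixels is half the picture's height over the tangent of half this angle, whatever the lens; pixels are square), "cx", "cy" (the principal point, pixels), "D" ([k1, k2, p1, p2, k3] as OpenCV has them; the pictures are not rectified), "pose" (4x4, takes a point from camera to world coordinates). Camera axes: x right, y up, looking along -z (the intrinsics and any distortion apply to the point x, -y, -z); pixel columns grow to the right and rows downward; lengths in m; the calibration is good to about 2 mm. A picture is of the moment at which its call begins. camera_params takes no time and is no camera call.
- job_done(): hands the job in; it is judged then, once.
Trained networks look in the newest picture that a camera, given by its name, has taken for a name from the list of things; names that differ only in an ending like _2 or _b are one class to them, and where a whole thing is asked for, a point or a joint stands for the part that bears it (a point fixed in the world has none). Each returns a list of dicts, best first, with "p" (0 to 1); they miss things now and then, are a little off and sometimes report something else, mostly with a low value. They report only what shows in the picture. A call takes as long as a camera call.
- models.regions_of(camera, label): "mask" (400x640 bool, what is visible of it) and "pixel" ([column, row] in pixels, amid what is visible of it).
The state is a dict: "time": time; "joint_pos": joint angles; "joint_vel": joint speeds; "joint_efforts": joint torques, N m; "tool_pos": TCP position; "tool_rot": TCP orientation; "contact_force": force on the tool from outside, world axes, zero at the start; "ft_torque": the same for the moment, N m; "gripper_width": opening from 0.0 (shut) to 1.0 (fully open); "grasp_force": force on a finger pad.
Only numpy, scipy, OpenCV 4.12 (cv2) and the standard library are available. Lean on these libraries where they do the work, as an engineer would, in place of code of your own. Each camera call takes 0.05 s, during which the arm holds its last target. There are 200 camera calls.

## Working session

There is one attempt and no reset: what is moved stays moved. The work goes in short steps, Python scripts to look and compute and a tool call to move; the robot and the scene stay as the last step left them, time stands still between calls to the robot, and variables do not carry over. Pictures are saved under pics/ and viewed, at most 10 in all, crops included, and the job is handed in when it is done.

Besides the shell and the picture viewer there is one more tool, called after "Request:" by a JSON object that holds its "method" and its "body", one argument or row to a line. servo_tool: Moves the arm, as the interface text tells. Its arguments: {"type":"object","properties":{"motion":{"type":"array","items":{"type":"number","minimum":-1,"maximum":1}}},"required":["motion"]}

```bash
mkdir -p pics; cat > h.py <<'E'
import numpy as np, cv2
from plant import manip, eyes, models
def K(n):
    c=eyes.camera_params(n); f=200/np.tan(np.radians(c["fov_y"])/2)
    return np.array([[f,0,c["cx"]],[0,f,c["cy"]],[0,0,1.]]),np.array(c["D"],float),np.array(c["pose"])
def cloud(n,d):
    k,D,P=K(n); u,v=np.meshgrid(np.arange(640.),np.arange(400.))
    q=cv2.undistortPoints(np.stack([u,v],-1).reshape(-1,1,2),k,D).reshape(400,640,2)
    p=np.stack([q[...,0]*d,-q[...,1]*d,-d],-1)
    w=p@P[:3,:3].T+P[:3,3]; w[d<=0]=np.nan
    return w
E
python3 - <<'E'
from h import *
for n in("side","top"):
    im,d=eyes.grab_frame(n); cv2.imwrite(f"pics/{n}0.png",im[...,::-1]); w=cloud(n,d); np.save(f"{n}0.npy",w)
    print(n,K(n)[2].round(2).tolist())
    for l in("stand_a","tray"):
        for r in models.regions_of(n,l):
            m=r["mask"]; x=w[m]; x=x[~np.isnan(x[:,0])]
            print(l,round(r["p"],2),r["pixel"],m.sum(),x.min(0).round(3),np.median(x,0).round(3),x.max(0).round(3))
print(manip.state(),manip.grasp_offset)
E
```

```text
side [[0.98, -0.15, 0.1, 0.64], [0.18, 0.82, -0.54, -0.34], [-0.0, 0.55, 0.84, 0.83], [0.0, 0.0, 0.0, 1.0]]
stand_a 0.7 [265.7, 260.1] 1058 [ 0.41  -0.063  0.014] [ 0.465 -0.025  0.031] [0.51  0.015 0.15 ]
stand_a 0.34 [373.7, 216.3] 3477 [ 0.617  0.06  -0.002] [0.698 0.15  0.012] [0.777 0.256 0.043]
tray 0.6 [375.2, 217.4] 3426 [0.618 0.06  0.002] [0.698 0.15  0.012] [0.776 0.24  0.043]
top [[0.02, 0.99, -0.15, 0.41], [-1.0, 0.02, -0.01, 0.13], [-0.0, 0.15, 0.99, 1.04], [0.0, 0.0, 0.0, 1.0]]
stand_a 0.91 [258.9, 220.4] 878 [0.457 0.271 0.009] [0.501 0.304 0.029] [0.554 0.346 0.15 ]
stand_a 0.67 [384.3, 239.0] 887 [ 0.412 -0.063  0.009] [ 0.46  -0.012  0.028] [0.515 0.029 0.15 ]
tray 0.85 [318.9, 147.8] 3220 [0.621 0.064 0.004] [0.704 0.154 0.012] [0.776 0.243 0.043]
{'time': 0.3, 'joint_pos': array([-1.44500472e+00,  5.29801177e-02,  1.61338539e+00, -4.44940271e-05,
        1.47601891e+00, -1.19008488e-01]), 'joint_vel': array([ 0.00121338, -0.00049625, -0.00292845, -0.0019816 ,  0.00210876,
        0.00119281]), 'joint_efforts': array([-8.10388769e-06, -3.93100584e+01, -3.69758034e+01, -9.80673940e-05,
        3.93283219e-03, -9.57222994e-06]), 'tool_pos': array([ 0.15142983, -0.60613454,  0.23083955]), 'tool_rot': array([-3.95804656e-04,  9.92518126e-01,  1.22096734e-01, -2.34888599e-05]), 'contact_force': array([0.29827593, 0.15239007, 0.90527975]), 'ft_torque': array([ 0.06043761, -0.026298  ,  0.00134034]), 'grasp_force': 0.0, 'gripper_width': 1.00224387724939} 0.0187
```

```bash
ls
```

```text
h.py
pics
side0.npy
top0.npy
```

View pics/side0.png

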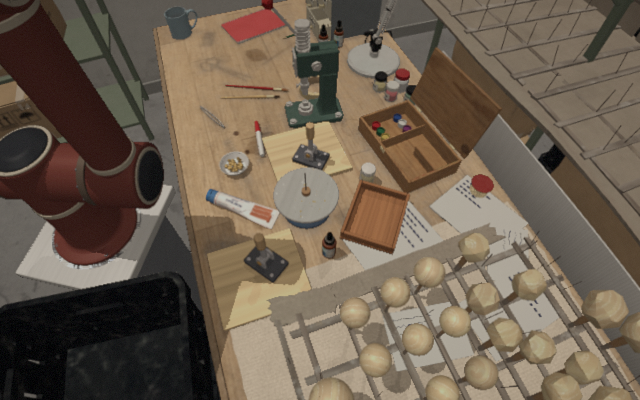

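View pics/top0.png

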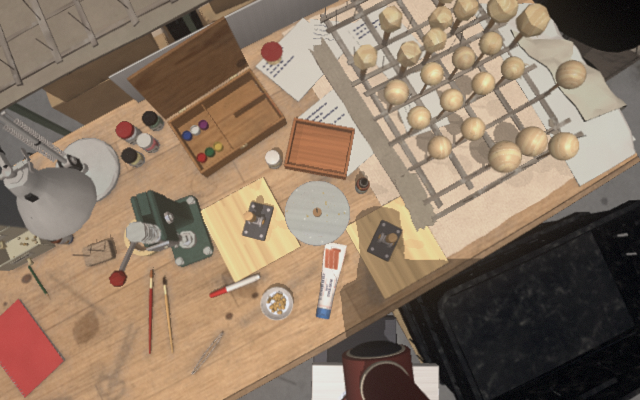

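```bash
cat > pose.py <<'E'
from h import *
def stands(w,verbose=1):
    ok=~np.isnan(w[...,0]); out={}
    for s,b in(("L",(.4,.6,.24,.38)),("R",(.36,.56,-.1,.06))):
        r=ok&(w[...,0]>b[0])&(w[...,0]<b[1])&(w[...,1]>b[2])&(w[...,1]<b[3])
        g=w[r&(w[...,2]>.11)]; f=w[r&(w[...,2]>.022)&(w[...,2]<.036)]
        t=g[g[:,2]>.14]
        o=dict(grip=np.median(g,0),top=t.mean(0),foot=None)
        if len(f)>20:
            c,sz,a=cv2.minAreaRect((f[:,:2]*1000).astype(np.float32)); o["foot"]=(c,sz,a)
        o["z"]=g[:,2].max(); out[s]=o
        if verbose: print(s,len(g),len(f),{k:(np.round(v,3) if not isinstance(v,tuple) else v) for k,v in o.items()})
    return out
E
python3 - <<'E'
from pose import *
w=np.load("top0.npy"); stands(w)
x=w[(w[...,0]>.58)&(w[...,0]<.82)&(w[...,1]>.02)&(w[...,1]<.28)]
t=x[(x[:,2]>.033)&(x[:,2]<.05)]; print("tray",len(t),cv2.minAreaRect((t[:,:2]*1000).astype(np.float32)),np.median(t[:,2]))
c=t[:,:2].mean(0); f=x[np.hypot(*(x[:,:2]-c).T)<.04]; print("floor",f[:,2].mean())
for s,b in(("L",(.4,.6,.24,.38)),("R",(.36,.56,-.1,.06))):
    r=(w[...,0]>b[0])&(w[...,0]<b[1])&(w[...,1]>b[2])&(w[...,1]<b[3]); print(np.histogram(w[r][:,2],bins=np.arange(-.01,.17,.006))[0])
E
```

```text
L 98 661 {'grip': array([0.505, 0.306, 0.146]), 'top': array([0.506, 0.308, 0.146]), 'foot': ((506.052001953125, 308.32586669921875), (60.787452697753906, 90.38682556152344), 76.4577865600586), 'z': np.float64(0.15)}
R 94 662 {'grip': array([ 0.461, -0.013,  0.146]), 'top': array([ 0.462, -0.016,  0.146]), 'foot': ((462.6986999511719, -16.14522933959961), (60.595218658447266, 90.33168029785156), 64.64990234375), 'z': np.float64(0.15)}
tray 782 ((693.65576171875, 154.76412963867188), (291.332275390625, 159.44839477539062), 76.07418823242188) 0.037481926353819306
floor 0.011066563992082838
[   5  280  104 2345  532   91  556   23    0   13   36   30    5    3
    3    1    0    0    0    2    5    3    7    5    3   31   44    0
    0    0]
[  16  553  168 2816  454  113  538   15    4    9   41   36    5    1
    3    0    0    0    0    0    2    6    3    4    4   32   43    0
    0    0]
```

Side view: left stand at about (310,155), right stand (265,260), turntable (305,197), tray (375,217). The top view agrees: stands at (258,220) and (384,239), tray (319,148). The measured feet are 60.6 x 90.4 mm and the tops sit at 0.147–0.15, both as expected. Next I'll get the tray pose and check for obstacles.

```bash
cat > plan.py <<'E'
from h import *
def plan(tgt,yaw=None):  # world shift -> tool shift mm (units of 120) and turn (units of 45deg)
    s=manip.state(); q=s["tool_rot"]; p=np.array(s["tool_pos"]); t=2*np.degrees(np.arctan2(q[2],q[1]))
    t=(t+180)%360-180; r=np.radians(t); d=np.array(tgt)-p
    v=np.array([d[0]*np.cos(r)+d[1]*np.sin(r), d[0]*np.sin(r)-d[1]*np.cos(r), -d[2]])
    print("tcp",p.round(4),"yaw %.1f"%t,"F",np.round(s["contact_force"],1),"w %.3f"%s["gripper_width"],"t %.2f"%s["time"])
    print("units",(v/.12).round(3),"turn",None if yaw is None else round((t-yaw)/45,3))
E
python3 - <<'E'
from plan import *
w=np.load("top0.npy"); eyes.grab_frame("top")
m=models.regions_of("top","tray")[0]["mask"]; x=w[m]; x=x[~np.isnan(x[:,0])]
t=x[(x[:,2]>.03)]; print(cv2.minAreaRect((t[:,:2]*1000).astype(np.float32)))
m2=cv2.erode(m.astype(np.uint8),np.ones((25,25)))>0; print("floor",np.nanmedian(w[m2][:,2]))
w2=np.load("side0.npy")
for nm,ww in(("top",w),("side",w2)):
    a=ww.reshape(-1,3); a=a[~np.isnan(a[:,0])]; print(nm)
    for y in np.arange(-.7,.6,.1):
        print(round(y,1),[round(float(max([*a[(abs(a[:,1]-y)<=.05)&(abs(a[:,0]-X)<=.05)][:,2],-9])),2) for X in np.arange(.25,.9,.1)])
plan([.506,.308,.231],76.5)
E
```

```text
((700.9378051757812, 153.5653839111328), (163.28805541992188, 135.65072631835938), 80.19461822509766)
floor 0.010983829324996752
top
-0.7 [-0.01, 0.02, 0.09, 0.09, 0.01, 0.04, 0.07]
-0.6 [-0.09, -0.09, 0.04, 0.14, 0.02, 0.06, 0.07]
-0.5 [-0.09, -0.09, 0.14, 0.14, 0.17, 0.07, 0.18]
-0.4 [-0.09, -0.09, 0.14, 0.01, 0.18, 0.17, 0.17]
-0.3 [-0.09, 0.14, 0.14, 0.02, 0.17, 0.17, 0.17]
-0.2 [0.14, 0.14, 0.02, 0.09, 0.16, 0.17, 0.17]
-0.1 [0.14, 0.14, 0.03, 0.02, 0.17, 0.17, 0.17]
-0.0 [0.5, 0.02, 0.15, 0.11, 0.1, 0.17, 0.17]
0.1 [0.44, 0.04, 0.08, 0.09, 0.08, 0.04, 0.16]
0.2 [0.03, 0.02, 0.08, 0.15, 0.07, 0.06, 0.01]
0.3 [0.03, 0.02, 0.15, 0.15, 0.06, 0.06, 0.06]
0.4 [0.01, 0.02, 0.03, 0.02, 0.06, 0.06, 0.22]
0.5 [0.01, 0.37, 0.47, 0.52, 0.06, 0.18, 0.23]
side
-0.7 [-9.0, -9.0, -9.0, -9.0, -9.0, -9.0, -9.0]
-0.6 [-9.0, -9.0, -9.0, -9.0, -9.0, -9.0, -9.0]
-0.5 [-9.0, -9.0, -9.0, -9.0, -9.0, -9.0, -9.0]
-0.4 [-0.09, -9.0, -9.0, -9.0, -9.0, -9.0, -9.0]
-0.3 [-0.09, 0.14, 0.14, 0.02, 0.18, 0.07, 0.17]
-0.2 [0.14, 0.14, 0.02, 0.09, 0.17, 0.17, 0.17]
-0.1 [0.14, 0.14, 0.03, 0.02, 0.17, 0.17, 0.17]
-0.0 [0.64, 0.02, 0.15, 0.1, 0.1, 0.17, 0.17]
0.1 [0.34, 0.04, 0.08, 0.12, 0.07, 0.04, 0.16]
0.2 [0.02, 0.02, 0.08, 0.15, 0.07, 0.06, 0.01]
0.3 [0.02, 0.02, 0.15, 0.15, 0.06, 0.06, 0.06]
0.4 [0.01, 0.02, 0.23, 0.02, 0.06, 0.05, 0.22]
0.5 [0.01, 0.36, 0.31, 0.24, 0.06, 0.18, 0.22]
tcp [ 0.1515 -0.6063  0.2311] yaw 14.0 F [-0.1 -0.5 -0.9] w 0.998 t 0.40
units [ 4.713e+00 -6.676e+00  1.000e-03] turn -1.388
```

Request:
{"method": "servo_tool", "body": {
  "motion": [1, 0.5, -0.5, 0, 0, 1, -1, 0, 0, 1, -1, 0, 0, 0, 1, 1, -1, 0, 0]
}}

```text
invalid input at $.motion: expected a multiple of 5 numbers
```

Request:
{"method": "servo_tool", "body": {
  "motion": [1, 0.4, -0.4, 0, 0, 1, 0.8, -0.8, 0, 0, 1, 1, -1, 0, 0, 1, 1, -1, 0, 0]
}}

```text
time: 0.9
tool_pos: [0.2401, -0.459, 0.2315]
tool_rot: [0.0, 0.992, 0.124, 0.0]
contact_force: [0.1, -0.1, 0.3]
gripper_width: 1.001
grasp_force: 0.0
```

Request:
{"method": "servo_tool", "body": {
  "motion": [1, 0.4, -0.4, 0, 0, 1, 0.8, -0.8, 0, 0, 1, 1, -1, 0, 0]
}}

```text
time: 1.27
tool_pos: [0.3267, -0.3146, 0.2316]
tool_rot: [0.0, 0.993, 0.122, 0.0]
contact_force: [0.3, -0.1, 0.6]
gripper_width: 1.001
grasp_force: 0.0
```

Request:
{"method": "servo_tool", "body": {
  "motion": [1, 0.4, -0.4, 0, 0, 1, 0.8, -0.8, 0, 0, 1, 1, -1, 0, 0]
}}

```text
time: 1.65
tool_pos: [0.4146, -0.1689, 0.2318]
tool_rot: [0.001, 0.992, 0.122, 0.0]
contact_force: [-0.1, -0.5, -0.2]
gripper_width: 1.0
grasp_force: 0.0
```

Request:
{"method": "servo_tool", "body": {
  "motion": [1, 0.4, -0.4, 0, 0, 1, 0.8, -0.8, 0, 0, 1, 1, -1, 0, 0]
}}

```text
time: 2.02
tool_pos: [0.5023, -0.0231, 0.2316]
tool_rot: [0.0, 0.992, 0.122, 0.0]
contact_force: [0.7, 0.3, -0.1]
gripper_width: 1.002
grasp_force: 0.0
```

Request:
{"method": "servo_tool", "body": {
  "motion": [1, 0.18, -0.5, 0, 0, 1, 0.36, -1, 0, 0, 1, 0.36, -1, 0, 0]
}}

```text
time: 2.4
tool_pos: [0.5143, 0.1053, 0.2313]
tool_rot: [-0.0, 0.992, 0.125, 0.0]
contact_force: [0.3, -0.9, 0.6]
gripper_width: 0.999
grasp_force: 0.0
```

Request:
{"method": "servo_tool", "body": {
  "motion": [1, 0.18, -0.5, 0, 0, 1, 0.36, -1, 0, 0, 1, 0.36, -1, 0, 0]
}}

```text
time: 2.78
tool_pos: [0.5272, 0.2312, 0.2311]
tool_rot: [0.0, 0.992, 0.124, -0.0]
contact_force: [0.2, -0.0, -0.1]
gripper_width: 0.996
grasp_force: 0.0
```

Request:
{"method": "servo_tool", "body": {
  "motion": [0.1, 0, -0.34, 0, -0.2, 0.1, 0, -0.67, 0, -0.4, 0.1, 0, -0.67, 0, -0.6, 0.1, 0, -0.67, 0, -0.8, 0.1, 0, -0.67, 0, -0.8]
}}

```text
time: 3.4
tool_pos: [0.508, 0.3057, 0.2312]
tool_rot: [0.0, 0.907, 0.421, -0.0]
contact_force: [0.1, -0.8, -0.6]
gripper_width: 0.553
grasp_force: 0.0
```

Request:
{"method": "servo_tool", "body": {
  "motion": [0.1, 0, 0, 0, -0.2, 0.1, 0, 0, 0, -0.4, 0.1, 0, 0, 0, -0.59, 0.1, 0, 0, 0, -0.59]
}}

```text
time: 3.9
tool_pos: [0.5077, 0.3063, 0.2313]
tool_rot: [0.0, 0.787, 0.617, -0.0]
contact_force: [0.5, 0.3, -0.5]
gripper_width: 0.55
grasp_force: 0.0
```

```bash
python3 - <<'E'
from plan import *
plan([.506,.308,.106],76.5)
im,d=eyes.grab_frame("side"); cv2.imwrite("pics/s1.png",cv2.resize(im[60:260,180:500,::-1],None,fx=2.5,fy=2.5))
E
```

```text
tcp [0.5077 0.3063 0.2313] yaw 76.3 F [ 0.5  0.3 -0.5] w 0.550 t 3.90
units [ 0.01  -0.017  1.044] turn -0.005
```

Request:
{"method": "servo_tool", "body": {
  "motion": [0.1, 0.01, -0.017, 0.4, 0, 0.1, 0.01, -0.017, 0.7, 0, 0.1, 0.01, -0.017, 1, 0, 0.1, 0.01, -0.017, 1, 0]
}}

```text
time: 4.45
tool_pos: [0.503, 0.3075, 0.1076]
tool_rot: [-0.001, 0.786, 0.618, -0.004]
contact_force: [0.0, -0.1, -0.1]
gripper_width: 0.551
grasp_force: 0.0
```

```bash
python3 - <<'E'
from plan import *
plan([.506,.308,.104],76.5)
im,d=eyes.grab_frame("side"); cv2.imwrite("pics/s2.png",cv2.resize(im[80:240,200:440,::-1],None,fx=3,fy=3))
E
```

```text
tcp [0.503  0.3075 0.1076] yaw 76.4 F [ 0.  -0.1 -0.1] w 0.551 t 4.45
units [0.01  0.023 0.03 ] turn -0.002
```

View pics/s2.png

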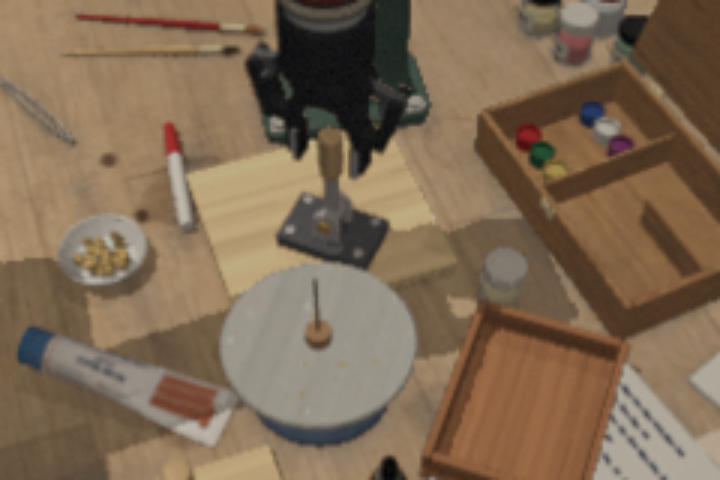

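Crop: the fingers straddle the wooden grip at (330,155) and the left post is upright at rest. I'll push it away from the robot.

Request:
{"method": "servo_tool", "body": {
  "motion": [0.1, 0.01, 0.1, 0.03, 0, 0.1, 0.01, 0.16, 0.03, 0, 0.1, 0.01, 0.21, 0.03, 0, 0.1, 0.01, 0.25, 0.03, 0, 0.1, 0.01, 0.25, 0.03, 0]
}}

```text
time: 5.12
tool_pos: [0.5352, 0.3032, 0.1079]
tool_rot: [0.0, 0.785, 0.619, 0.0]
contact_force: [0.6, -0.1, -0.3]
gripper_width: 0.548
grasp_force: 0.0
```

```bash
cat >> plan.py <<'E'
def lean(side,x0,y0,yaw,n="side"):
    im,d=eyes.grab_frame(n); w=cloud(n,d).reshape(-1,3); r=np.radians(yaw)
    L=w-[x0,y0,.012]; a=L[:,0]*np.cos(r)+L[:,1]*np.sin(r); b=-L[:,0]*np.sin(r)+L[:,1]*np.cos(r)
    h=im.reshape(-1,3).astype(int); brown=(h[:,0]-h[:,2]>25)
    k=(abs(a)<.05)&(abs(b)<.013)&brown&(L[:,2]>.085)&(L[:,2]<.145)
    k2=(abs(a)<.05)&(abs(b)<.01)&(L[:,2]>.055)&(L[:,2]<.09)
    print(n,"grip n",k.sum(),"along",np.median(a[k]).round(4),"h",np.median(L[k,2]).round(3),"| post n",k2.sum(),np.median(a[k2]).round(4),np.median(L[k2,2]).round(3))
    k3=(abs(a)<.06)&(abs(b)<.045)&(L[:,2]>.008)&(L[:,2]<.022)
    print(" foot n",k3.sum(),"a",np.percentile(a[k3],[2,98]).round(3),"b",np.percentile(b[k3],[2,98]).round(3))
    return im
E
python3 - <<'E'
from plan import *
plan([.506,.308,.104],76.5)
im=lean("L",.506,.308,-13.5); cv2.imwrite("pics/s3.png",cv2.resize(im[100:180,240:380,::-1],None,fx=5,fy=5))
E
```

```text
tcp [0.5352 0.3032 0.1079] yaw 76.6 F [ 0.6 -0.1 -0.3] w 0.548 t 5.12
units [-0.018 -0.246  0.032] turn 0.001
side grip n 112 along 0.0213 h 0.123 | post n 28 0.008 0.071
 foot n 493 a [-0.044  0.042] b [-0.035  0.023]
```

View pics/s3.png

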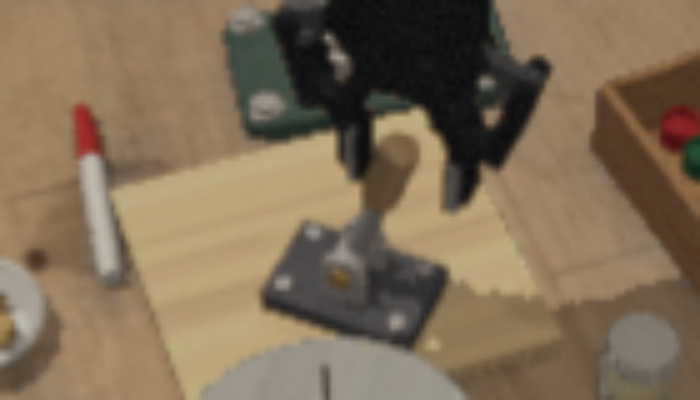

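The crop shows the left post leaning away at (385,180). Measured lean is about 0.23 rad and the foot is unmoved. I'll return to centre and see whether the post follows.

Request:
{"method": "servo_tool", "body": {
  "motion": [0.1, 0, -0.12, 0, 0, 0.1, 0, -0.25, 0, 0, 0.1, 0, -0.25, 0, 0]
}}

```text
time: 5.55
tool_pos: [0.5038, 0.3107, 0.1075]
tool_rot: [-0.0, 0.784, 0.62, -0.0]
contact_force: [1.4, -0.2, 1.0]
gripper_width: 0.551
grasp_force: 0.0
```

```bash
python3 - <<'E'
from plan import *
plan([.506,.308,.104],76.5)
lean("L",.506,.308,-13.5)
E
```

```text
tcp [0.5038 0.3107 0.1075] yaw 76.7 F [ 1.4 -0.2  1. ] w 0.551 t 5.55
units [-0.018  0.023  0.029] turn 0.004
side grip n 120 along 0.0081 h 0.122 | post n 30 0.0031 0.069
 foot n 487 a [-0.045  0.042] b [-0.034  0.024]
```

Request:
{"method": "servo_tool", "body": {
  "motion": [0.1, 0, -0.07, 0, 0, 0.1, 0, -0.13, 0, 0, 0.1, 0, -0.18, 0, 0, 0.1, 0, -0.23, 0, 0, 0.1, 0, -0.23, 0, 0]
}}

```text
time: 6.22
tool_pos: [0.4782, 0.3168, 0.1076]
tool_rot: [-0.0, 0.785, 0.62, -0.0]
contact_force: [-0.1, 0.6, -0.2]
gripper_width: 0.552
grasp_force: 0.0
```

```bash
python3 - <<'E'
from plan import *
plan([.506,.308,.104],76.5)
lean("L",.506,.308,-13.5)
E
```

```text
tcp [0.4782 0.3168 0.1076] yaw 76.6 F [-0.1  0.6 -0.2] w 0.552 t 6.22
units [-0.017  0.242  0.03 ] turn 0.002
side grip n 120 along -0.018 h 0.122 | post n 37 -0.0074 0.073
 foot n 486 a [-0.044  0.042] b [-0.035  0.023]
```

Request:
{"method": "servo_tool", "body": {
  "motion": [0.1, 0, 0.12, 0, 0, 0.1, 0, 0.23, 0, 0, 0.1, 0, 0.23, 0, 0]
}}

```text
time: 6.65
tool_pos: [0.5071, 0.3098, 0.1078]
tool_rot: [0.0, 0.785, 0.619, 0.0]
contact_force: [0.7, 0.2, -0.2]
gripper_width: 0.549
grasp_force: 0.0
```

```bash
python3 - <<'E'
from plan import *
plan([.506,.308,.104],76.5)
lean("L",.506,.308,-13.5)
E
```

```text
tcp [0.5071 0.3098 0.1078] yaw 76.5 F [ 0.7  0.2 -0.2] w 0.549 t 6.65
units [-0.017 -0.005  0.032] turn -0.0
side grip n 139 along -0.0044 h 0.122 | post n 36 -0.0023 0.072
 foot n 487 a [-0.045  0.042] b [-0.034  0.023]
```

Request:
{"method": "servo_tool", "body": {
  "motion": [0.1, 0, 0, -0.3, 0, 0.1, 0, 0, -0.7, 0, 0.1, 0, 0, -1, 0, 0.1, 0, 0, -1, 0]
}}

```text
time: 7.2
tool_pos: [0.5074, 0.3112, 0.2322]
tool_rot: [0.001, 0.785, 0.62, 0.004]
contact_force: [-0.7, 0.3, 0.2]
gripper_width: 0.552
grasp_force: 0.0
```

```bash
python3 - <<'E'
from plan import *
plan([.4627,-.016,.23],64.65)
lean("L",.506,.308,-13.5)
lean("L",.506,.308,-13.5,"top")
lean("R",.4627,-.016,-25.35)
lean("R",.4627,-.016,-25.35,"top")
E
```

```text
tcp [0.5074 0.3112 0.2322] yaw 76.6 F [-0.7  0.3  0.2] w 0.552 t 7.20
units [-2.739  0.27   0.019] turn 0.265
side grip n 107 along -0.006 h 0.127 | post n 32 -0.0019 0.075
 foot n 488 a [-0.045  0.042] b [-0.035  0.023]
top grip n 1 along -0.0003 h 0.101 | post n 9 -0.0006 0.066
 foot n 414 a [-0.037  0.044] b [-0.029  0.027]
side grip n 140 along 0.004 h 0.133 | post n 35 0.0027 0.07
 foot n 712 a [-0.045  0.042] b [-0.033  0.025]
top grip n 94 along -0.0014 h 0.133 | post n 4 -0.0042 0.064
 foot n 663 a [-0.044  0.044] b [-0.029  0.029]
```

The left post stays about 0.1 rad back when released, so it looks worn. On to the right stand.

Request:
{"method": "servo_tool", "body": {
  "motion": [0.1, -0.5, 0.05, 0, 0, 0.1, -0.91, 0.09, 0, 0, 0.1, -0.91, 0.09, 0, 0]
}}

```text
time: 7.78
tool_pos: [0.4896, 0.1991, 0.2256]
tool_rot: [-0.001, 0.786, 0.618, -0.002]
contact_force: [0.5, 0.3, -0.4]
gripper_width: 0.552
grasp_force: 0.0
```

Request:
{"method": "servo_tool", "body": {
  "motion": [0.1, -0.5, 0.05, 0, 0, 0.1, -0.91, 0.09, 0, 0, 0.1, -0.91, 0.09, 0, 0]
}}

```text
time: 8.15
tool_pos: [0.4753, 0.0911, 0.2264]
tool_rot: [-0.001, 0.786, 0.618, -0.001]
contact_force: [0.6, 0.3, 0.2]
gripper_width: 0.548
grasp_force: 0.0
```

Request:
{"method": "servo_tool", "body": {
  "motion": [0.1, -0.5, 0.05, 0, 0.1, 0.1, -0.92, 0.09, 0, 0.2, 0.1, -0.92, 0.09, 0, 0.265, 0.1, -0.92, 0.09, 0, 0.265, 0.1, -0.92, 0.09, 0, 0.265]
}}

```text
time: 8.78
tool_pos: [0.4608, -0.016, 0.2272]
tool_rot: [-0.0, 0.844, 0.536, -0.0]
contact_force: [0.3, 0.1, 0.3]
gripper_width: 0.552
grasp_force: 0.0
```

```bash
python3 - <<'E'
from plan import *
plan([.4627,-.016,.108],64.65)
lean("L",.506,.308,-13.5)
lean("L",.506,.308,-13.5,"top")
E
```

```text
tcp [ 0.4608 -0.016   0.2272] yaw 64.8 F [0.3 0.1 0.3] w 0.552 t 8.78
units [0.007 0.014 0.993] turn 0.003
side grip n 110 along -0.0059 h 0.125 | post n 35 -0.0028 0.073
 foot n 489 a [-0.044  0.042] b [-0.035  0.023]
top grip n 95 along -0.0093 h 0.134 | post n 9 -0.0018 0.063
 foot n 664 a [-0.044  0.043] b [-0.029  0.029]
```

Request:
{"method": "servo_tool", "body": {
  "motion": [0.1, 0.007, 0.014, 0.4, 0, 0.1, 0.007, 0.014, 0.7, 0, 0.1, 0.007, 0.014, 0.98, 0, 0.1, 0.007, 0.014, 0.98, 0]
}}

```text
time: 9.38
tool_pos: [0.4603, -0.016, 0.1071]
tool_rot: [-0.002, 0.845, 0.535, -0.002]
contact_force: [-0.8, 0.6, -0.0]
gripper_width: 0.544
grasp_force: 0.0
```

Request:
{"method": "servo_tool", "body": {
  "motion": [0.1, 0, 0.1, 0, 0, 0.1, 0, 0.16, 0, 0, 0.1, 0, 0.21, 0, 0, 0.1, 0, 0.24, 0, 0, 0.1, 0, 0.24, 0, 0]
}}

```text
time: 10.0
tool_pos: [0.489, -0.0295, 0.1105]
tool_rot: [0.0, 0.845, 0.535, 0.0]
contact_force: [-1.8, 0.8, 0.8]
gripper_width: 0.549
grasp_force: 0.9
```

```bash
python3 - <<'E'
from plan import *
plan([.4627,-.016,.108],64.65)
lean("R",.4627,-.016,-25.35)
E
```

```text
tcp [ 0.489  -0.0295  0.1105] yaw 64.6 F [-1.8  0.8  0.8] w 0.549 t 10.00
units [ 0.008 -0.246  0.021] turn -0.0
side grip n 71 along 0.0213 h 0.128 | post n 16 0.0081 0.068
 foot n 693 a [-0.045  0.042] b [-0.034  0.023]
```

Request:
{"method": "servo_tool", "body": {
  "motion": [0.1, 0, -0.12, 0, 0, 0.1, 0, -0.25, 0, 0, 0.1, 0, -0.25, 0, 0]
}}

```text
time: 10.42
tool_pos: [0.4602, -0.016, 0.1095]
tool_rot: [-0.0, 0.845, 0.535, -0.0]
contact_force: [0.6, -0.3, -0.6]
gripper_width: 0.549
grasp_force: 0.0
```

```bash
python3 - <<'E'
from plan import *
plan([.4627,-.016,.108],64.65)
lean("R",.4627,-.016,-25.35)
E
```

```text
tcp [ 0.4602 -0.016   0.1095] yaw 64.7 F [ 0.6 -0.3 -0.6] w 0.549 t 10.43
units [0.009 0.019 0.012] turn 0.001
side grip n 57 along 0.0047 h 0.118 | post n 35 0.0028 0.069
 foot n 706 a [-0.044  0.042] b [-0.033  0.024]
```

Request:
{"method": "servo_tool", "body": {
  "motion": [0.1, 0, -0.08, 0, 0, 0.1, 0, -0.14, 0, 0, 0.1, 0, -0.19, 0, 0, 0.1, 0, -0.23, 0, 0, 0.1, 0, -0.23, 0, 0]
}}

```text
time: 11.1
tool_pos: [0.4367, -0.0047, 0.1104]
tool_rot: [0.0, 0.845, 0.535, 0.0]
contact_force: [1.0, -0.6, 0.7]
gripper_width: 0.549
grasp_force: 0.8
```

```bash
python3 - <<'E'
from plan import *
plan([.4627,-.016,.108],64.65)
im=lean("R",.4627,-.016,-25.35)
E
```

```text
tcp [ 0.4367 -0.0047  0.1104] yaw 64.7 F [ 1.  -0.6  0.7] w 0.549 t 11.10
units [0.008 0.236 0.02 ] turn 0.0
side grip n 52 along -0.0162 h 0.122 | post n 55 -0.0057 0.072
 foot n 718 a [-0.044  0.042] b [-0.033  0.025]
```

The right post springs back, tracking to about 0 at centre with roughly 2 N reaction, so it is sound and the left one is worn. I'll recentre, lift and go back left.

Request:
{"method": "servo_tool", "body": {
  "motion": [0.1, 0, 0.12, 0, 0, 0.1, 0, 0.24, 0, 0, 0.1, 0, 0.24, -0.4, 0, 0.1, 0, 0.24, -1, 0, 0.1, 0, 0.24, -1, 0]
}}

```text
time: 11.78
tool_pos: [0.4654, -0.0176, 0.2357]
tool_rot: [0.003, 0.845, 0.535, 0.003]
contact_force: [-0.6, 0.0, 0.4]
gripper_width: 0.546
grasp_force: 0.0
```

```bash
python3 - <<'E'
from plan import *
plan([.506,.308,.231],76.5)
lean("R",.4627,-.016,-25.35)
lean("R",.4627,-.016,-25.35,"top")
E
```

```text
tcp [ 0.4654 -0.0176  0.2357] yaw 64.6 F [-0.6  0.   0.4] w 0.546 t 11.78
units [ 2.597 -0.857  0.039] turn -0.264
side grip n 138 along 0.0035 h 0.132 | post n 40 0.0026 0.071
 foot n 713 a [-0.045  0.042] b [-0.033  0.025]
top grip n 3 along -0.0029 h 0.109 | post n 3 -0.0033 0.065
 foot n 369 a [-0.044  0.039] b [-0.01  0.03]
```

Request:
{"method": "servo_tool", "body": {
  "motion": [0.4, 0.45, -0.15, 0, 0, 0.4, 0.87, -0.29, 0, 0, 0.4, 0.87, -0.29, 0, 0]
}}

```text
time: 12.25
tool_pos: [0.4745, 0.0948, 0.227]
tool_rot: [-0.002, 0.844, 0.537, -0.002]
contact_force: [-0.1, -0.5, -0.1]
gripper_width: 0.704
grasp_force: 0.0
```

Request:
{"method": "servo_tool", "body": {
  "motion": [0.4, 0.45, -0.15, 0, 0, 0.4, 0.87, -0.29, 0, 0, 0.4, 0.87, -0.29, 0, 0]
}}

```text
time: 12.62
tool_pos: [0.4882, 0.2029, 0.2276]
tool_rot: [-0.001, 0.844, 0.536, -0.002]
contact_force: [0.2, -1.2, 0.2]
gripper_width: 0.701
grasp_force: 0.0
```

Request:
{"method": "servo_tool", "body": {
  "motion": [0.4, 0.45, -0.15, 0, -0.1, 0.4, 0.86, -0.28, 0, -0.2, 0.4, 0.86, -0.28, 0, -0.264, 0.4, 0.86, -0.28, 0, -0.264]
}}

```text
time: 13.12
tool_pos: [0.5027, 0.3077, 0.2282]
tool_rot: [-0.0, 0.786, 0.619, -0.002]
contact_force: [0.2, 0.5, -0.7]
gripper_width: 0.699
grasp_force: 0.0
```

```bash
python3 - <<'E'
from plan import *
plan([.506,.308,.108],76.5)
lean("L",.506,.308,-13.5)
E
```

```text
tcp [0.5027 0.3077 0.2282] yaw 76.4 F [ 0.2  0.5 -0.7] w 0.699 t 13.12
units [0.009 0.026 1.001] turn -0.001
side grip n 107 along -0.0058 h 0.127 | post n 35 -0.0024 0.073
 foot n 487 a [-0.045  0.042] b [-0.034  0.023]
```

Request:
{"method": "servo_tool", "body": {
  "motion": [0.4, 0.009, 0.02, 0.4, 0, 0.4, 0.009, 0.02, 0.7, 0, 0.4, 0.009, 0.02, 0.99, 0, 0.4, 0.009, 0.02, 0.99, 0, 0.2, 0.009, 0.02, 0.99, 0]
}}

```text
time: 13.8
tool_pos: [0.5064, 0.3091, 0.1127]
tool_rot: [0.0, 0.786, 0.619, 0.001]
contact_force: [0.1, 0.8, 0.0]
gripper_width: 0.6
grasp_force: 0.0
```

Request:
{"method": "servo_tool", "body": {
  "motion": [-0.2, 0, 0, 0, 0, -0.6, 0, 0, 0, 0, -1, 0, 0, 0, 0, -1, 0, 0, 0, 0, -1, 0, 0, 0, 0]
}}

```text
time: 14.42
tool_pos: [0.5066, 0.3101, 0.1135]
tool_rot: [0.0, 0.785, 0.619, 0.001]
contact_force: [-1.2, -0.7, 6.1]
gripper_width: 0.241
grasp_force: 58.6
```

```bash
python3 - <<'E'
from plan import *
plan([.506,.308,.108],76.5)
lean("L",.506,.308,-13.5)
E
```

```text
tcp [0.5066 0.3101 0.1135] yaw 76.5 F [-1.2 -0.7  6.1] w 0.241 t 14.43
units [-0.018 -0.001  0.046] turn 0.001
side grip n 101 along 0.002 h 0.121 | post n 27 0.0023 0.072
 foot n 487 a [-0.045  0.042] b [-0.034  0.023]
```

Request:
{"method": "servo_tool", "body": {
  "motion": [-1, 0, 0, -0.1, 0, -1, 0, 0, -0.3, 0, -1, 0, 0, -0.6, 0, -1, 0, 0, -0.9, 0, -1, 0, 0, -1, 0]
}}

```text
time: 15.1
tool_pos: [0.5062, 0.31, 0.2335]
tool_rot: [0.0, 0.785, 0.619, 0.002]
contact_force: [0.8, -0.4, -5.5]
gripper_width: 0.237
grasp_force: 59.3
```

```bash
python3 - <<'E'
from plan import *
plan([.701,.1536,.24],80.2)
im,d=eyes.grab_frame("side"); cv2.imwrite("pics/s5.png",cv2.resize(im[60:260,220:440,::-1],None,fx=3,fy=3))
E
```

```text
tcp [0.5062 0.31   0.2335] yaw 76.5 F [ 0.8 -0.4 -5.5] w 0.237 t 15.10
units [-0.89   1.882 -0.054] turn -0.081
```

View pics/s5.png

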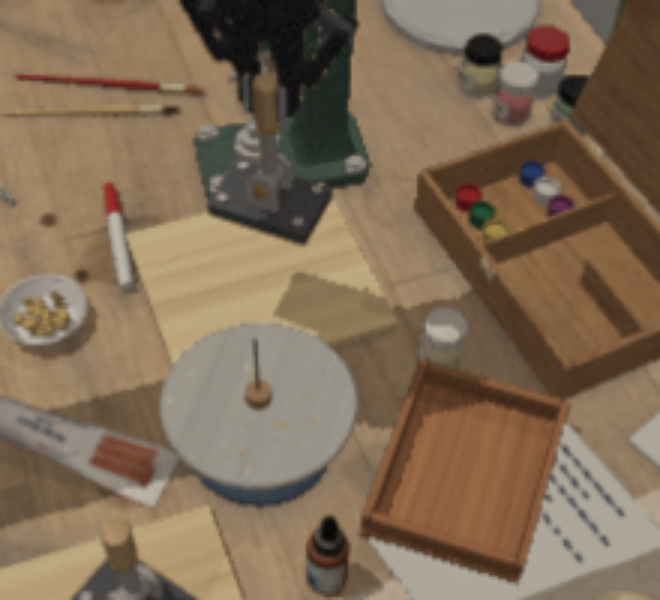

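The crop shows the worn stand hanging level from the gripper at (265,190), with the tray empty at (465,470). Carrying it over.

Request:
{"method": "servo_tool", "body": {
  "motion": [-1, -0.07, 0.15, -0.02, 0, -1, -0.18, 0.38, -0.04, 0, -1, -0.29, 0.61, -0.05, 0, -1, -0.39, 0.82, -0.05, 0, -1, -0.45, 0.94, -0.05, 0]
}}

```text
time: 15.78
tool_pos: [0.6036, 0.229, 0.2355]
tool_rot: [-0.0, 0.786, 0.619, -0.001]
contact_force: [-0.7, 0.8, -6.3]
gripper_width: 0.24
grasp_force: 59.3
```

Request:
{"method": "servo_tool", "body": {
  "motion": [-1, -0.1, 0.22, 0, -0.02, -1, -0.22, 0.46, 0, -0.04, -1, -0.33, 0.7, 0, -0.06, -1, -0.42, 0.88, 0, -0.08, -1, -0.44, 0.94, 0, -0.08]
}}

```text
time: 16.4
tool_pos: [0.7007, 0.152, 0.2362]
tool_rot: [-0.0, 0.766, 0.643, -0.001]
contact_force: [0.2, 0.5, -6.1]
gripper_width: 0.239
grasp_force: 59.4
```

```bash
python3 - <<'E'
from plan import *
plan([.701,.1536,.115],80.2)
eyes.grab_frame("top"); im,d=eyes.grab_frame("side"); w=cloud("side",d)
r=(abs(w[...,0]-.70)<.08)&(abs(w[...,1]-.154)<.08)&(w[...,2]>.08)&(w[...,2]<.16)
f=w[r]; print(len(f),np.percentile(f,[2,50,98],axis=0).round(3))
t=f[(f[:,2]>.135)&(f[:,2]<.16)]; print(len(t),cv2.minAreaRect((t[:,:2]*1000).astype(np.float32)),np.histogram(f[:,2],bins=np.arange(.08,.165,.005))[0])
E
```

```text
tcp [0.7007 0.152  0.2362] yaw 80.0 F [ 0.2  0.5 -6.1] w 0.239 t 16.40
units [0.013 0.    1.01 ] turn -0.004
870 [[0.655 0.112 0.139]
 [0.7   0.134 0.151]
 [0.743 0.175 0.156]]
869 ((699.1482543945312, 145.4671630859375), (61.067909240722656, 90.56822967529297), 79.93672180175781) [  0   0   0   0   0   0   0   0   0   0   1  30  55 273 468  43]
```

Request:
{"method": "servo_tool", "body": {
  "motion": [-1, 0.013, 0, 0.2, 0, -1, 0.013, 0, 0.45, 0, -1, 0.013, 0, 0.7, 0, -1, 0.013, 0, 0.9, 0, -1, 0.013, 0, 0.94, 0]
}}

```text
time: 17.12
tool_pos: [0.6978, 0.1551, 0.1205]
tool_rot: [-0.002, 0.765, 0.644, -0.003]
contact_force: [-0.9, 1.5, -6.6]
gripper_width: 0.238
grasp_force: 59.4
```

Request:
{"method": "servo_tool", "body": {
  "motion": [-1, 0, 0, 0.02, 0, -1, 0, 0, 0.04, 0, -1, 0, 0, 0.06, 0, -1, 0, 0, 0.06, 0]
}}

```text
time: 17.62
tool_pos: [0.7005, 0.1547, 0.1177]
tool_rot: [0.0, 0.765, 0.644, 0.0]
contact_force: [0.0, 0.6, -5.5]
gripper_width: 0.243
grasp_force: 59.4
```

```bash
python3 - <<'E'
from plan import *
plan([.701,.1536,.1125],80.2)
for n in("side","top"):
    im,d=eyes.grab_frame(n); w=cloud(n,d)
    r=(abs(w[...,0]-.70)<.055)&(abs(w[...,1]-.154)<.055)&(w[...,2]>.005)&(w[...,2]<.045)
    f=w[r]; print(n,np.histogram(f[:,2],bins=np.arange(.005,.046,.003))[0])
    t=f[(f[:,2]>.022)&(f[:,2]<.034)]; print(len(t),cv2.minAreaRect((t[:,:2]*1000).astype(np.float32)),np.median(t[:,2]))
E
```

```text
tcp [0.7005 0.1547 0.1177] yaw 80.1 F [ 0.   0.6 -5.5] w 0.243 t 17.62
units [-0.008  0.006  0.043] turn -0.002
side [  9 315 383  33  14  20  27  47 238 302  55  19   9]
548 ((697.9141845703125, 154.15740966796875), (75.57561492919922, 122.16644287109375), 77.1975326538086) 0.03158625784402275
top [0 0 0 0 0 0 0 0 0 0 0 0 0]
0 ((0.0, 0.0), (0.0, 0.0), 0.0) nan
  return _methods._mean(a, axis=axis, dtype=dtype,
  ret = ret.dtype.type(ret / rcount)
```

Request:
{"method": "servo_tool", "body": {
  "motion": [-1, 0, 0, 0.02, 0, -1, 0, 0, 0.035, 0, -1, 0, 0, 0.04, 0, -1, 0, 0, 0.04, 0]
}}

```text
time: 18.23
tool_pos: [0.7004, 0.1547, 0.1127]
tool_rot: [0.0, 0.765, 0.644, 0.0]
contact_force: [-0.0, -0.4, -4.5]
gripper_width: 0.242
grasp_force: 59.4
```

Request:
{"method": "servo_tool", "body": {
  "motion": [-1, 0, 0, 0.01, 0, -1, 0, 0, 0.015, 0, -1, 0, 0, 0.015, 0]
}}

```text
time: 18.6
tool_pos: [0.7007, 0.1547, 0.1126]
tool_rot: [0.0, 0.765, 0.644, 0.0]
contact_force: [-4.4, -1.6, 5.6]
gripper_width: 0.24
grasp_force: 60.8
```

It is on the tray floor. I'll release and retreat straight up.

Request:
{"method": "servo_tool", "body": {
  "motion": [-0.4, 0, 0, 0, 0, -0.3, 0, 0, 0, 0, -0.1, 0, 0, 0, 0, 0.2, 0, 0, 0, 0, 0.3, 0, 0, 0, 0]
}}

```text
time: 19.23
tool_pos: [0.7003, 0.1548, 0.1106]
tool_rot: [-0.0, 0.765, 0.644, 0.0]
contact_force: [0.1, -0.5, -0.3]
gripper_width: 0.644
grasp_force: 0.0
```

Request:
{"method": "servo_tool", "body": {
  "motion": [0.3, 0, 0, -0.2, 0, 0.3, 0, 0, -0.5, 0, 0.3, 0, 0, -0.8, 0, 0.3, 0, 0, -1, 0]
}}

```text
time: 19.73
tool_pos: [0.7014, 0.1549, 0.2354]
tool_rot: [0.001, 0.765, 0.644, 0.002]
contact_force: [0.3, -0.5, 0.5]
gripper_width: 0.647
grasp_force: 0.0
```

Request:
{"method": "servo_tool", "body": {
  "motion": [0.3, 0.5, -0.5, -0.3, 0, 0.3, 0.9, -0.9, -0.3, 0, 0.3, 0.9, -0.9, -0.3, 0, 0.3, 0.9, -0.9, -0.3, 0]
}}

```text
time: 20.23
tool_pos: [0.6113, 0.2817, 0.2684]
tool_rot: [0.0, 0.764, 0.645, 0.001]
contact_force: [0.3, -0.5, -0.3]
gripper_width: 0.652
grasp_force: 0.0
```

```bash
python3 - <<'E'
from plan import *
plan([.701,.1536,.1125],80.2)
for n in("side","top"):
    im,d=eyes.grab_frame(n); w=cloud(n,d); h=im.astype(int)
    r=(abs(w[...,0]-.70)<.075)&(abs(w[...,1]-.154)<.085)&(w[...,2]>.018)&(w[...,2]<.034)&(h[...,0]-h[...,2]<18)
    t=w[r]; print(n,len(t),cv2.minAreaRect((t[:,:2]*1000).astype(np.float32)),np.median(t[:,2]))
    cv2.imwrite(f"pics/end_{n}.png",cv2.resize(im[90:290,220:460,::-1],None,fx=3,fy=3))
    lean("R",.4627,-.016,-25.35,n)
    lean("T",.701,.1536,-9.8,n)
E
```

```text
tcp [0.6113 0.2817 0.2684] yaw 80.3 F [ 0.3 -0.5 -0.3] w 0.652 t 20.23
units [-0.927  0.916  1.299] turn 0.003
side 633 ((696.7191772460938, 148.81546020507812), (61.82229232788086, 88.74832153320312), 80.74119567871094) 0.027181974272459386
side grip n 141 along 0.0034 h 0.133 | post n 41 0.0025 0.069
 foot n 710 a [-0.045  0.042] b [-0.034  0.025]
side grip n 97 along -0.002 h 0.133 | post n 23 0.0001 0.069
 foot n 651 a [-0.046  0.041] b [-0.035  0.023]
top 482 ((699.2935791015625, 153.02198791503906), (57.730323791503906, 88.47808074951172), 80.67495727539062) 0.027134409793254877
top grip n 95 along -0.002 h 0.134 | post n 3 -0.0033 0.063
 foot n 668 a [-0.044  0.044] b [-0.029  0.029]
top grip n 108 along -0.0048 h 0.132 | post n 16 -0.0056 0.066
 foot n 609 a [-0.045  0.059] b [-0.031  0.029]
```

View pics/end_side.png

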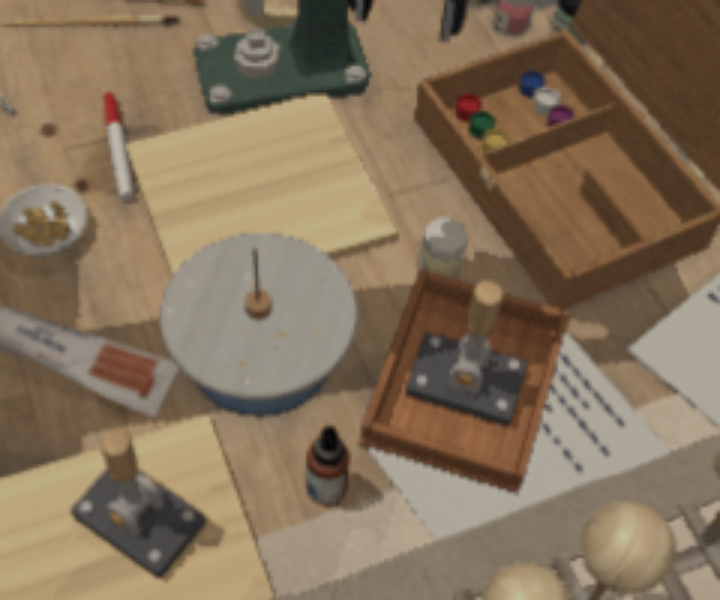

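The final picture shows the worn stand standing level in the tray at (468,375). Its foot centre measures (0.699, 0.153), within a few mm of the tray centre, and its top is at 0.027 as expected. The sound stand is upright and unmoved at (130,510), and the gripper is clear of everything.

```bash
python3 -c "
from plant import job_done
print(job_done())"
```

```text
the job is handed in; nothing more can be done
None
```

I rocked both posts, left then right; the left stand was the worn one and now stands level on its foot in the tray, while the sound right stand is upright where it was, and the job was handed in at about 20 s (no verdict was returned).

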